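# Snap the blue driver board home on its standoffs

### The job

The blue circuit board has been laid loosely on the four barbed standoffs of its tray. Press it down, one short end after the other, until every post has clicked through and the board sits fully home and level. Leave the red board alone: it must stay loose on its posts, still waiting for its heat sink.

Things in the scene. Friction and masses are not known exactly. Their poses are not given: they have to be found in the camera images.
- blue_end_left (a point): Press point on the bare top face of the blue board (92 x 150 mm, 3 mm thick), on its long centre line, 56 mm from the middle towards its +y end; within 10 mm of it will do. y runs along the 150 mm, z up. It stands 33 mm above the table while loose and 23 mm when home. An end snaps at about 6 to 10 N (press with 15 or so), then stops hard; it tips a few degrees while only one end is home.
- blue_end_right (a point): The same point at the other short end of the blue board, 56 mm from the middle towards its -y end. Between the two ends, on the middle, sits a black finned heat sink, 50 mm (x) by 60 mm (y), its top 20 mm above the board. The board weighs about 120 g.
- blue_base: Fixed aluminium tray under the blue board, 130 (x) x 200 (y) x 14 mm; origin: centre of its underside, on the table; y along the board. Four white standoffs at x = +-34, y = +-62 mm: round seats 20 mm high, and on each a barbed post, tip 37 mm high, that passes through the board's 10 x 9 mm corner hole. Home, the posts stand 14 mm proud of the board: press between them, not on them.
- red_mid (a point): Middle of the top face of the red board, a bystander of the same 92 x 150 x 3 mm size but without heat sink, loose on its own identical tray and standoffs, 33 mm above the table. To be left as it is.
Things that resemble listed ones, but are neither listed nor needed, are in the scene too. Of the things that look like the part that bears blue_end_left, the middle-sized one is meant.

How it is judged:
At the end, for the whole second after the job is handed in: All four posts clicked through: each end of the blue board has its top face within 2 mm of 23 mm above its tray's underside and is within 6 mm of its place along the tray, and the board is level within 3 degrees. The red board has moved less than 3 mm (z of blue_end_left in the frame of blue_base between 0.021 and 0.025 m and z of blue_end_right in the frame of blue_base between 0.021 and 0.025 m and y of blue_end_left in the frame of blue_base between 0.05 and 0.062 m and y of blue_end_right in the frame of blue_base between -0.062 and -0.05 m and angle between blue_end_left's own z axis and vertical below 0.05 rad and distance of red_mid from where it was at the start of the episode below 0.003 m); the robot touches nothing.
It fails at once if the red board is pressed or shoved (its middle moves 3 mm or more) (distance of red_mid from where it was at the start of the episode above 0.003 m).
It also fails if it takes over 32 s, if anything falls off the work surface, if the arm or the gripper's body presses on something with over 40 N, if the wrist force passes 120 N, or if a joint passes its speed limit or range.

### The arm

A 6-joint arm with a two-finger parallel gripper is mounted at the origin on the work surface. World frame = base frame: x ahead of the robot, y to its left, z up, the work surface at z = 0. Lengths are in m, angles in rad, forces in N, time in s.
With the tool pointing down it reaches from about 0.3 to 0.95 m from the base axis. Payload 3.1 kg.
Tool frame: the origin (TCP) lies on the centre line of the jaws, within the pads' length; the fingertips stand 8 mm ahead of it and the grasp point (between the pads) lies 11 mm behind it (env.tip_reach is the distance from the TCP to the fingertips, in m); z points along the fingers, y is the line along which they close (so a half turn about z gives the same grasp; the last joint's range is limited). The gripper opens to 85 mm and grips with 20 to 120 N. Pads are 22 mm wide; open, the fingers measure 114 mm over their backs; the gripper's body (76 mm by 85 mm) begins 54 mm behind the grasp point. The pads swing forward as they close: fully open they stand 13 mm farther back than shut.
Start: joints at [1.037, 0.308, 1.634, -0, 1.2, -0.07], TCP at [0.28, 0.559, 0.239] pointing down, gripper open.
Joint ranges: [-3.06, 3.06], [-0.79, 1.96], [0.05, 2.63], [-1.19, 4.34], [0.05, 2.64], [-2.94, 2.94]. Speed limits (rad/s): [2.79, 2.79, 3.14, 3.14, 3.14, 3.14].

### API

Orientations are given as a unit quaternion [w, x, y, z].
In Python, from plant import monitor, camera, camera_model, env, look_for, silhouettes, place_of gives the robot as it stands.
- The arm moves only by the tool move_arm, never from a script. Its argument "steps" is a list of rows, each a list of 7 numbers: the shift along the world's x, y, z in cm, then the turn, a rotation vector about the world's x, y, z in rad, then the closure in counts, from 0 (fully open) to 255 (shut). In form: [[x, y, z, rx, ry, rz, claw], ...]. A call has 1 to 10 rows; each row shifts and turns the commanded pose from where the row before left it; what a row does not reach is not made up. A row lasts 1/12 s, in which the tool goes at most 41.7 mm and 7.16 degrees, less where a joint would pass 70% of its speed; a pose out of reach is approached as far as the arm can. A call with a gripper value outside its range is refused whole. The fingers move at their own pace and stop on an object; "newtons" is the grip in N (left out, the last holds). Time passes only in rows, so rows that do not move let the fingers close. It gives the time, the measured TCP pose, the force, the opening and the grip force at its end, in the units of the state.
- monitor.get_obs(): the state, without advancing time (a new reading comes with each control period).
- camera(name): name is "scene" or "top"; returns the picture (400x640x3 uint8, blue, green, red); there is no depth.
- camera_model(name): a dict with "mtx" (3x3 intrinsics, pixels), "k1" (the pictures are not rectified: a ray, as slopes to the right and down, at radius r is drawn at 1 + k1 r^2 times it, then the intrinsics apply), "position" and "rotation" of the camera in the world. Camera axes: x right, y down, z forward; pixel columns grow to the right and rows downward; lengths in m; the calibration is good to about 2 mm. A picture is of the moment at which its call begins. camera_model takes no time and is no camera call.
- env.sign_off(): hands the job in; it is judged then, once.
Trained networks look in the newest picture that a camera, given by its name, has taken for a name from the list of things; names that differ only in an ending like _2 or _b are one class to them, and where a whole thing is asked for, a point or a joint stands for the part that bears it (a point fixed in the world has none). Each returns a list of dicts, best first, with "confidence" (0 to 1); they miss things now and then, are a little off and sometimes report something else, mostly with a low value. They report only what shows in the picture. A call takes as long as a camera call. They do not tell look-alikes from the thing itself.
- look_for(thing, camera): "extent" ([left, top, width, height] in pixels, round what is visible of it).
- silhouettes(thing, camera): "pixels" (400x640 bool, what is visible of it) and "extent" ([left, top, width, height] in pixels, round what is visible of it).
- place_of(thing, camera): "at" ([column, row] in pixels: a listed point, or the origin of a listed thing).
The state is a dict: "time": time; "joint_pos": joint angles; "joint_vel": joint speeds; "joint_torque": joint torques, N m; "eef_pos": TCP position; "eef_rot": TCP orientation; "force": force on the tool from outside, world axes, zero at the start; "torque": the same for the moment, N m; "gripper_width": finger opening in m; "grasp_force": force on a finger pad.
Only numpy, scipy, OpenCV 4.12 (cv2) and the standard library are available. Lean on these libraries where they do the work, as an engineer would, in place of code of your own. Each camera call takes 0.05 s, during which the arm holds its last target. There are 200 camera calls.

## Working session

There is one attempt and no reset: what is moved stays moved. The work goes in short steps, Python scripts to look and compute and a tool call to move; the robot and the scene stay as the last step left them, time stands still between calls to the robot, and variables do not carry over. Pictures are saved under pics/ and viewed, at most 10 in all, crops included, and the job is handed in when it is done.

Besides the shell and the picture viewer there is one more tool, called after "Emit:" by a JSON object that holds its "method" and its "body", one argument or row to a line. move_arm: Moves the arm, as the interface text tells. Its arguments: {"type":"object","properties":{"steps":{"type":"array","items":{"type":"array","items":{"type":"number"}}},"newtons":{"type":"number"}},"required":["steps"]}

```bash
mkdir -p pics; cat > h.py <<'E'
import numpy as np, cv2
from plant import monitor, camera, camera_model, env, look_for, silhouettes, place_of
def ray(px,cam):
    m=camera_model(cam);K=np.array(m["mtx"],float);p=np.array(m["position"]);R=np.array(m["rotation"])
    d=np.linalg.inv(K)@[px[0],px[1],1];s=d[:2].copy()
    for _ in range(20): s=d[:2]/(1+m["k1"]*(s@s))
    return p,R@np.array([s[0],s[1],1])
def at(px,z,cam):
    p,r=ray(px,cam);return p+r*(z-p[2])/r[2]
E
python3 - <<'E'
from h import *
for c in("top","scene"):
    cv2.imwrite(f"pics/{c}.png",camera(c)); m=camera_model(c); print(c,np.round(m["position"],3),np.round(m["rotation"],2).tolist())
    for t,z in(("blue_end_left",.033),("blue_end_right",.033),("blue_base",0),("red_mid",.033)):
        for d in place_of(t,c): print(t,np.round(d["confidence"],2),np.round(d["at"]),np.round(at(d["at"],z,c),3))
    for t in("blue_end_left","blue_base","red_mid"):
        for d in look_for(t,c): print("ext",t,np.round(d["confidence"],2),np.round(d["extent"]))
o=monitor.get_obs();print(o["time"],o["eef_pos"],o["eef_rot"],o["force"],env.tip_reach)
E
```

```text
top [0.277 0.03  0.841] [0.06, -0.7, 0.71, -0.05]Traceback (most recent call last):
  File "<stdin>", line 5, in <module>
  File "h.py", line 9, in at
    p,r=ray(px,cam);return p+r*(z-p[2])/r[2]
        ~~~^^^^^^^^
  File "h.py", line 7, in ray
    return p,R@np.array([s[0],s[1],1])
             ~^~~~~~~~~~~~~~~~~~~~~~~~
ValueError: matmul: Input operand 1 has a mismatch in its core dimension 0, with gufunc signature (n?,k),(k,m?)->(n?,m?) (size 3 is different from 4)
```

View pics/top.png

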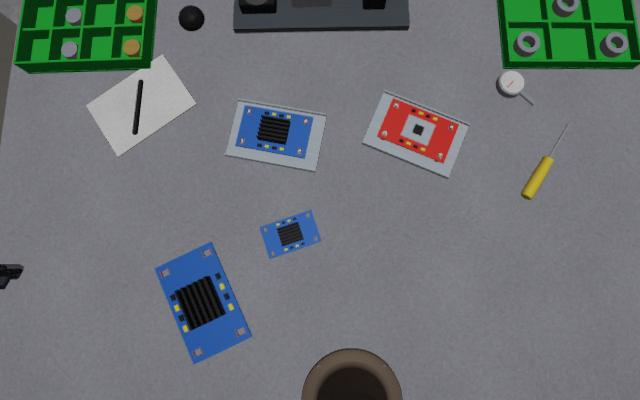

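The top view shows blue boards at pixels (274,133) on a tray, (290,234) small, and (203,302) large. The middle-sized one is on the tray at (274,133), which fits the description. The red board is at (417,131). The camera rotation is a quaternion, so I'll fix the helper.

```bash
sed -i 's/R=np.array(m\["rotation"\])/R=Rotation.from_quat(m["rotation"],scalar_first=True).as_matrix()/; 1i from scipy.spatial.transform import Rotation' h.py
python3 - <<'E'
from h import *
for c in("top","scene"):
    im=camera(c);cv2.imwrite(f"pics/{c}.png",im)
    if c=="top": cv2.imwrite("pics/crop.png",cv2.resize(im[85:185,210:340],None,fx=6,fy=6,interpolation=cv2.INTER_CUBIC)[:600,:780])
    for t,z in(("blue_end_left",.033),("blue_end_right",.033),("blue_base",0),("red_mid",.033)):
        for d in place_of(t,c): print(c,t,np.round(d["confidence"],2),np.round(d["at"],1),np.round(at(d["at"],z,c),3))
    for t,z in(("blue_end_left",.032),("blue_base",.014)):
        for d in silhouettes(t,c):
            k=max(cv2.findContours(d["pixels"].astype(np.uint8),0,2)[0],key=cv2.contourArea)[:,0]
            w=np.array([at(p,z,c)[:2] for p in k.astype(float)],np.float32)
            r=cv2.minAreaRect(w);print("sil",t,np.round(d["confidence"],2),np.round(d["extent"]),np.round(r[0],4),np.round(r[1],4),round(r[2],1))
m=camera_model("top");print(m)
o=monitor.get_obs();print(o["time"],o["eef_pos"],o["eef_rot"],o["force"],env.tip_reach)
E
```

```text
top blue_end_left 0.65 [187.2 264. ] [0.269 0.331 0.033]
top blue_end_left 0.63 [249.9 126.3] [0.558 0.21  0.033]
top blue_end_left 0.63 [309.  226.6] [0.344 0.084 0.033]
top blue_end_right 0.72 [301.8 135.5] [0.536 0.1   0.033]
top blue_end_right 0.72 [266.4 238.1] [0.321 0.171 0.033]
top blue_end_right 0.66 [218.9 338.4] [0.124 0.262 0.033]
top red_mid 0.87 [418.9 128.8] [ 0.548 -0.147  0.033]
sil blue_end_left 0.79 [154. 240.  98. 122.] [0.1939 0.2987] [0.2133 0.1312] 25.3
sil blue_end_left 0.75 [262. 208.  57.  51.] [0.33   0.1232] [0.0714 0.1136] 18.4
sil blue_end_left 0.57 [237. 104.  77.  55.] [0.5482 0.1582] [0.1495 0.0941] 78.1
sil blue_base 0.93 [221. 100. 108.  73.] [0.5463 0.1575] [0.2028 0.1368] 78.6
scene blue_end_left 0.97 [424.9 175.8] [0.301 0.33  0.033]
scene blue_end_left 0.73 [424.4 249.7] [0.559 0.217 0.033]
scene blue_end_left 0.69 [337. 210.] [0.382 0.069 0.033]
scene blue_end_left 0.53 [257.  281.6] [ 0.563 -0.149  0.033]
scene blue_end_left 0.45 [371.2 254.5] [0.544 0.1   0.033]
scene blue_end_right 0.94 [380.7 150.8] [0.16  0.257 0.033]
scene blue_end_right 
[... 298 characters left out ...]
e_end_left 0.89 [330. 190.  51.  31.] [0.3694 0.113 ] [0.0711 0.1103] 19.1
sil blue_end_left 0.57 [360. 139.  86.  52.] [0.2309 0.2875] [0.2105 0.1337] 24.9
sil blue_base 0.9 [353. 238.  96.  45.] [0.5555 0.1539] [0.2005 0.141 ] 78.2
{'mtx': array([[399.00275252,   0.        , 326.36284697],
       [  0.        , 399.00275252, 198.67914559],
       [  0.        ,   0.        ,   1.        ]]), 'k1': -0.042558156309879906, 'position': array([0.27726038, 0.03018776, 0.84074173]), 'rotation': array([ 0.06188614, -0.702871  ,  0.70714829, -0.04564812])}
0.8 [0.27965087 0.55896586 0.23930198] [1.24428263e-06 2.29850543e-01 9.73225939e-01 2.24314253e-05] [ 0.8993303  -1.07991027  0.2561068 ] 0.008
```

View pics/crop.png

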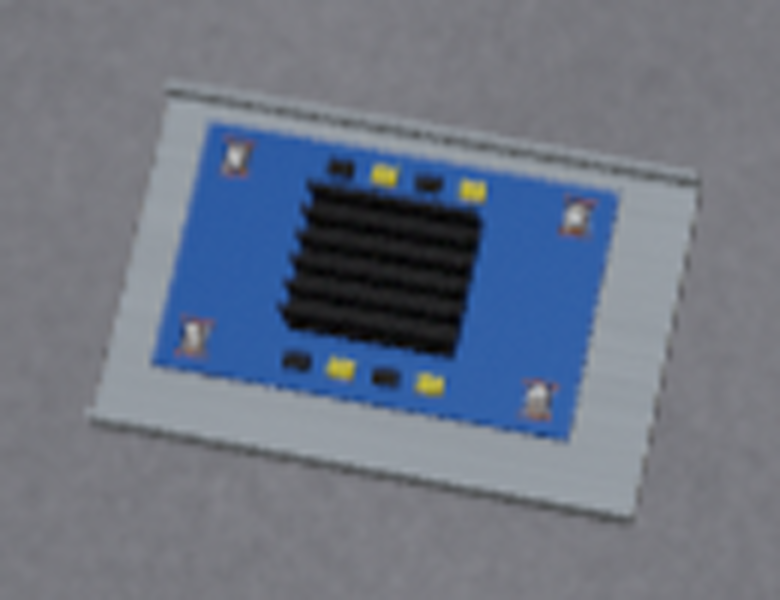

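View pics/scene.png

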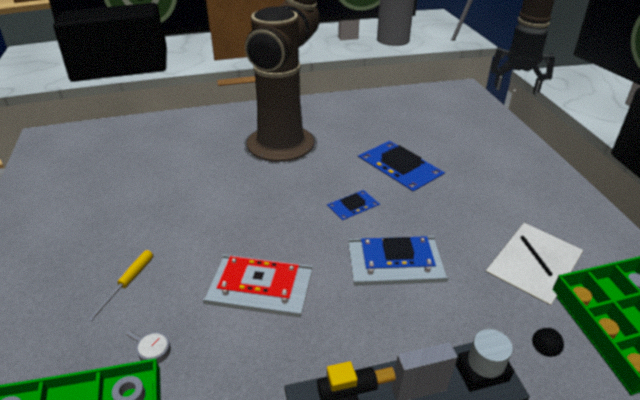

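The crop confirms it. The blue board at (274,133) lies on its grey tray with four white posts through the holes, measures 150 x 95 mm, and its left end is at pixel (250,126). The scene view agrees. The press points are at about (0.560, 0.213) and (0.537, 0.103). I'll approach the left end with the gripper shut and turned in line with the board.

Emit:
{"method": "move_arm", "body": {
  "steps": [
    [2.4,-2.9,0,0,0,0.09,255],
    [2.4,-2.9,0,0,0,0.09,255],
    [2.4,-2.9,0,0,0,0.08,255],
    [2.4,-2.9,-1,0,0,0,255],
    [2.4,-2.9,-1,0,0,0,255],
    [2.4,-2.9,-1,0,0,0,255],
    [2.4,-2.9,-1,0,0,0,255],
    [2.4,-2.9,-1,0,0,0,255],
    [2.4,-2.9,-1,0,0,0,255],
    [2.4,-2.9,-1,0,0,0,255]
  ],
  "newtons": 40
}}

```text
time: 1.63
eef_pos: [0.5207, 0.2675, 0.1691]
eef_rot: [0.0, 0.102, 0.995, 0.0]
force: [-0.0, 0.3, 0.7]
gripper_width: 0.0
grasp_force: 0.0
```

Emit:
{"method": "move_arm", "body": {
  "steps": [
    [2.0,-2.8,-1,0,0,0,255],
    [2.0,-2.8,-1,0,0,0,255],
    [0,0,0,0,0,0,255],
    [0,0,0,0,0,0,255],
    [0,0,0,0,0,0,255],
    [0,0,0,0,0,0,255]
  ]
}}

```text
time: 2.13
eef_pos: [0.5592, 0.2141, 0.1497]
eef_rot: [0.0, 0.101, 0.995, 0.0]
force: [-0.3, 1.0, 0.1]
gripper_width: 0.0001
grasp_force: 0.0
```

Emit:
{"method": "move_arm", "body": {
  "steps": [
    [0,0,-2,0,0,0,255],
    [0,0,-2,0,0,0,255],
    [0,0,-2,0,0,0,255],
    [0,0,-2,0,0,0,255],
    [0,0,-1.5,0,0,0,255],
    [0,0,-0.5,0,0,0,255],
    [0,0,0,0,0,0,255]
  ]
}}

```text
time: 2.72
eef_pos: [0.5578, 0.2139, 0.0481]
eef_rot: [-0.001, 0.101, 0.995, -0.0]
force: [0.1, -0.0, 0.3]
gripper_width: -0.0002
grasp_force: 0.0
```

```bash
python3 - <<'E'
from h import *
im=camera("scene");cv2.imwrite("pics/s2.png",cv2.resize(im[180:300,330:470],None,fx=5,fy=5,interpolation=cv2.INTER_CUBIC))
E
```

```text
(no output)
```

View pics/s2.png

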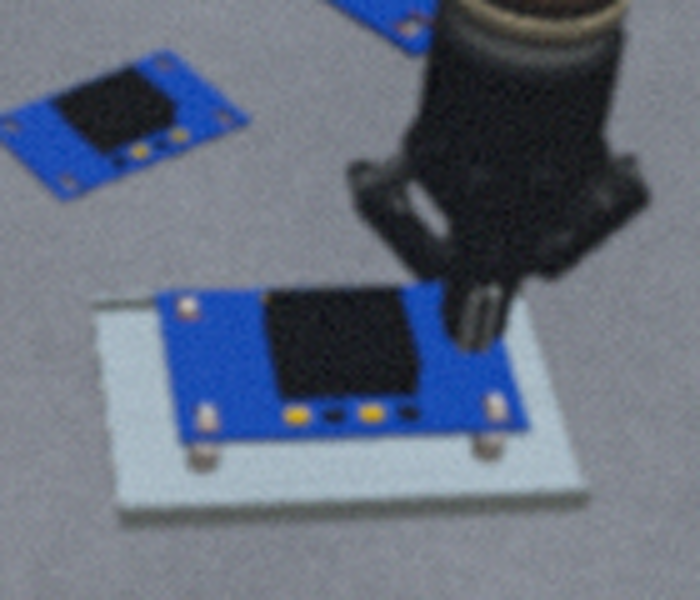

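The fingertips, at crop pixel (475,345), hang over the bare left end between the posts, clear of the heat sink. I'll press now.

Emit:
{"method": "move_arm", "body": {
  "steps": [
    [0,0,-0.3,0,0,0,255],
    [0,0,-0.3,0,0,0,255],
    [0,0,-0.2,0,0,0,255],
    [0,0,-0.2,0,0,0,255],
    [0,0,0,0,0,0,255]
  ]
}}

```text
time: 3.18
eef_pos: [0.5602, 0.2131, 0.0397]
eef_rot: [0.001, 0.102, 0.995, 0.0]
force: [0.2, 0.4, 0.6]
gripper_width: 0.0001
grasp_force: 0.5
```

Emit:
{"method": "move_arm", "body": {
  "steps": [
    [0,0,-0.2,0,0,0,255],
    [0,0,-0.1,0,0,0,255],
    [0,0,-0.1,0,0,0,255],
    [0,0,0,0,0,0,255]
  ]
}}

```text
time: 3.52
eef_pos: [0.5607, 0.2133, 0.0364]
eef_rot: [0.001, 0.102, 0.995, 0.0]
force: [0.1, 0.4, 4.3]
gripper_width: 0.0
grasp_force: 2.4
```

Emit:
{"method": "move_arm", "body": {
  "steps": [
    [0,0,-0.2,0,0,0,255],
    [0,0,-0.2,0,0,0,255],
    [0,0,0,0,0,0,255]
  ]
}}

```text
time: 3.77
eef_pos: [0.5609, 0.2133, 0.0322]
eef_rot: [0.001, 0.102, 0.995, 0.001]
force: [0.2, 0.2, 4.5]
gripper_width: -0.0001
grasp_force: 2.3
```

Emit:
{"method": "move_arm", "body": {
  "steps": [
    [0,0,-0.1,0,0,0,255],
    [0,0,-0.1,0,0,0,255],
    [0,0,0,0,0,0,255]
  ]
}}

```text
time: 4.02
eef_pos: [0.561, 0.2133, 0.0318]
eef_rot: [0.001, 0.102, 0.995, 0.0]
force: [-2.9, -0.7, 13.2]
gripper_width: 0.0003
grasp_force: 6.9
```

Emit:
{"method": "move_arm", "body": {
  "steps": [
    [0,0,-0.1,0,0,0,255],
    [0,0,0,0,0,0,255]
  ]
}}

```text
time: 4.18
eef_pos: [0.5611, 0.2133, 0.0317]
eef_rot: [0.001, 0.102, 0.995, 0.0]
force: [-4.3, -1.6, 19.2]
gripper_width: 0.0002
grasp_force: 9.2
```

Hard stop at 19 N. I'll lift over the heat sink and move to the right end.

Emit:
{"method": "move_arm", "body": {
  "steps": [
    [0,0,2,0,0,0,255],
    [0,0,3,0,0,0,255],
    [0,0,3,0,0,0,255],
    [-0.4,-2,0,0,0,0,255],
    [-0.6,-3,0,0,0,0,255],
    [-0.6,-3,0,0,0,0,255],
    [-0.6,-3,0,0,0,0,255],
    [0,0,0,0,0,0,255],
    [0,0,0,0,0,0,255]
  ]
}}

```text
time: 4.93
eef_pos: [0.5367, 0.1015, 0.1077]
eef_rot: [-0.001, 0.103, 0.995, -0.0]
force: [-0.3, 0.3, 0.2]
gripper_width: 0.0002
grasp_force: 0.0
```

```bash
python3 - <<'E'
from h import *
im=camera("scene");cv2.imwrite("pics/s3.png",cv2.resize(im[180:300,330:470],None,fx=5,fy=5,interpolation=cv2.INTER_CUBIC))
print(monitor.get_obs()["eef_pos"])
E
```

```text
[0.53729837 0.10251766 0.10789427]
```

View pics/s3.png

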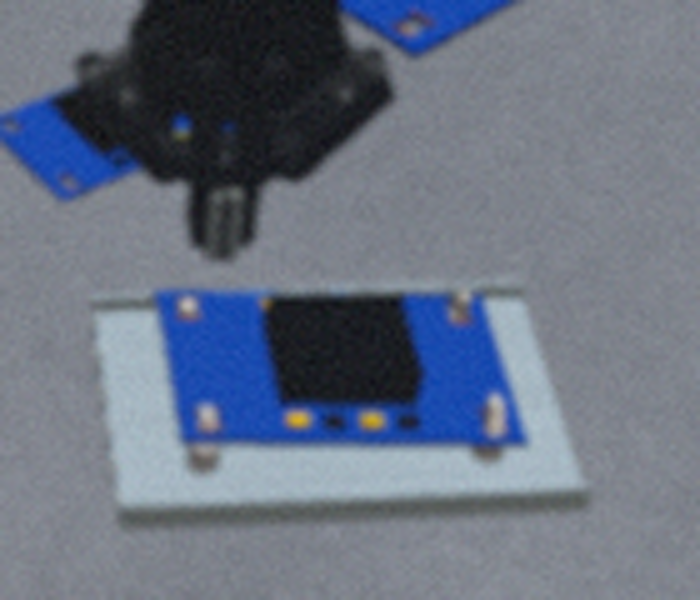

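The left end is home: its posts, at (495,410) and (460,305), stand proud. The right end is still up. I'll press the right end.

Emit:
{"method": "move_arm", "body": {
  "steps": [
    [0,0,-2,0,0,0,255],
    [0,0,-2,0,0,0,255],
    [0,0,-1.5,0,0,0,255],
    [0,0,-0.5,0,0,0,255],
    [0,0,-0.3,0,0,0,255],
    [0,0,-0.3,0,0,0,255],
    [0,0,-0.2,0,0,0,255],
    [0,0,0,0,0,0,255]
  ]
}}

```text
time: 5.65
eef_pos: [0.5382, 0.1033, 0.0407]
eef_rot: [0.001, 0.102, 0.995, 0.0]
force: [-0.4, -0.2, -0.3]
gripper_width: 0.0003
grasp_force: 0.0
```

Emit:
{"method": "move_arm", "body": {
  "steps": [
    [0,0,-0.2,0,0,0,255],
    [0,0,-0.1,0,0,0,255],
    [0,0,-0.1,0,0,0,255],
    [0,0,-0.1,0,0,0,255],
    [0,0,0,0,0,0,255]
  ]
}}

```text
time: 6.07
eef_pos: [0.5388, 0.1031, 0.0364]
eef_rot: [0.001, 0.102, 0.995, 0.0]
force: [-0.2, 0.5, 3.8]
gripper_width: -0.0003
grasp_force: 2.0
```

Emit:
{"method": "move_arm", "body": {
  "steps": [
    [0,0,-0.2,0,0,0,255],
    [0,0,-0.2,0,0,0,255],
    [0,0,-0.1,0,0,0,255],
    [0,0,0,0,0,0,255]
  ]
}}

```text
time: 6.4
eef_pos: [0.5381, 0.1029, 0.031]
eef_rot: [0.0, 0.102, 0.995, 0.0]
force: [-1.2, -0.1, 5.8]
gripper_width: -0.0002
grasp_force: 3.3
```

Emit:
{"method": "move_arm", "body": {
  "steps": [
    [0,0,-0.1,0,0,0,255],
    [0,0,-0.1,0,0,0,255],
    [0,0,0,0,0,0,255]
  ]
}}

```text
time: 6.65
eef_pos: [0.5381, 0.103, 0.0309]
eef_rot: [-0.0, 0.102, 0.995, -0.0]
force: [-5.9, -1.0, 19.3]
gripper_width: -0.0002
grasp_force: 9.5
```

The right end is home, with a hard stop at TCP z 0.0309. I'll re-touch the left end to confirm it stayed home.

Emit:
{"method": "move_arm", "body": {
  "steps": [
    [0,0,2,0,0,0,255],
    [0,0,3,0,0,0,255],
    [0,0,3,0,0,0,255],
    [0.4,2,0,0,0,0,255],
    [0.6,3,0,0,0,0,255],
    [0.6,3,0,0,0,0,255],
    [0.6,3,0,0,0,0,255],
    [0,0,-2,0,0,0,255],
    [0,0,-2,0,0,0,255],
    [0,0,-2,0,0,0,255]
  ]
}}

```text
time: 7.48
eef_pos: [0.5597, 0.2138, 0.0476]
eef_rot: [0.0, 0.101, 0.995, 0.0]
force: [-0.1, -0.5, 0.1]
gripper_width: 0.0001
grasp_force: 0.0
```

Emit:
{"method": "move_arm", "body": {
  "steps": [
    [0,0,-0.8,0,0,0,255],
    [0,0,-0.4,0,0,0,255],
    [0,0,-0.2,0,0,0,255],
    [0,0,-0.2,0,0,0,255],
    [0,0,-0.1,0,0,0,255],
    [0,0,0,0,0,0,255]
  ]
}}

```text
time: 7.98
eef_pos: [0.5604, 0.213, 0.0322]
eef_rot: [0.001, 0.102, 0.995, 0.0]
force: [-1.0, 0.5, 0.9]
gripper_width: -0.0002
grasp_force: 0.0
```

Emit:
{"method": "move_arm", "body": {
  "steps": [
    [0,0,-0.1,0,0,0,255],
    [0,0,-0.1,0,0,0,255],
    [0,0,-0.1,0,0,0,255],
    [0,0,0,0,0,0,255]
  ]
}}

```text
time: 8.32
eef_pos: [0.5606, 0.2132, 0.031]
eef_rot: [0.001, 0.102, 0.995, 0.0]
force: [-3.3, -1.3, 11.8]
gripper_width: -0.0001
grasp_force: 5.8
```

Emit:
{"method": "move_arm", "body": {
  "steps": [
    [0,0,2,0,0,0,255],
    [0,0,4,0,0,0,255],
    [0,0,4,0,0,0,255],
    [-2,3,2,0,0,0,255],
    [-2,3,2,0,0,0,255],
    [-2,3,0,0,0,0,255],
    [-2,3,0,0,0,0,255],
    [0,0,0,0,0,0,255],
    [0,0,0,0,0,0,255]
  ]
}}

```text
time: 9.07
eef_pos: [0.4786, 0.3345, 0.1689]
eef_rot: [0.0, 0.1, 0.995, 0.0]
force: [0.2, -0.1, 1.0]
gripper_width: -0.0003
grasp_force: 0.0
```

```bash
python3 - <<'E'
from h import *
im=camera("scene");cv2.imwrite("pics/s4.png",cv2.resize(im[180:310,200:470],None,fx=2.9,fy=2.9,interpolation=cv2.INTER_CUBIC))
camera("top")
for d in place_of("red_mid","top"): print(d)
E
```

```text
{'at': [417.9, 131.3], 'confidence': 0.81}
```

View pics/s4.png

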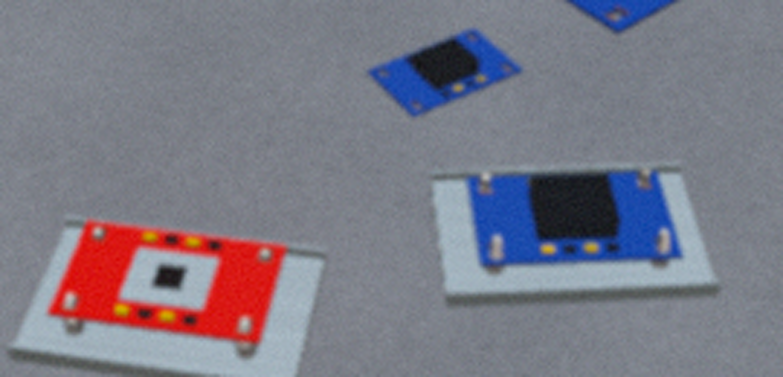

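The picture shows the blue board level with all four posts proud, at (497,245), (664,240), (486,182) and (645,180). The red board at (170,280) is unmoved and the arm is clear, so I'm handing in.

```bash
python3 -c "
from plant import env
print(env.sign_off())"
```

```text
the job is handed in; nothing more can be done
None
```

The blue board is pressed home at both ends (hard stops at tip heights of about 23 mm), it looks level, the red board was not touched, and the job is handed in (sign-off returned no verdict).

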